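# Draw hot water at the touch-free tap

## Task

Start the hot water for the cup under the touch-free tap: push the child guard fully back off the red sensor, then point at the green unlock sensor, then at the red hot-water sensor, each time holding the middle of the fingertips two to three centimetres above the centre of the disc for two seconds without touching it. Do not touch any sensor or point low over the blue or yellow one, leave the guard open and the cups and everything else where they stand, and finish with the hand drawn well away (at least 15 cm) from the sensors.

Things in the scene. Friction and masses are not known exactly. Their poses are not given: they have to be found in the camera images.
- console: Grey tap console fixed to the counter, 200 mm (its x) by 340 mm (y), flat top 45 mm above the work surface. Origin: centre of its underside; x points away from the robot (turned up to 0.3 rad), y left. Near its robot-side edge (x = -60 mm) lie four discs: red at y = +115 mm under the guard; green, blue, yellow in any order at y = +30, -40, -110 mm
- guard (a joint): Slide of the child guard over the red sensor, m: 0 = shut, 0.070 = fully open at its stop; grows along the console's +x (away from the robot). Starts 0 to 12 mm open, resists with about 1.5 N, stays where left. White plate 76 by 92 by 4 mm, top 56 mm above the work surface; fully open, its near edge is 42 mm beyond the red disc's centre
- guard_face (a point): Middle of the upright robot-side face of the guard's orange ridge (80 mm wide across the slide, top 76 mm above the work surface, sloping on the far side): push here, along the console's +x, fingertips just above the plate. Point is 66 mm up and moves with the guard; guard shut, it is 4 mm past the red disc's centre
- green_top (a point): Round touch-free sensor disc, green with a tiny white centre dot and a thin black rim, 36 mm across, level, its top 48 mm above the work surface. This point is the centre of its top face. The unlock sensor.
- red_top (a point): Round touch-free sensor disc, red with a tiny white centre dot and a thin black rim, 36 mm across, level, its top 48 mm above the work surface. This point is the centre of its top face. The hot-water sensor, hidden below the guard until that is opened; the plate passes 4 mm above it.
- blue_top (a point): Round touch-free sensor disc, blue with a tiny white centre dot and a thin black rim, 36 mm across, level, its top 48 mm above the work surface. This point is the centre of its top face. Cold water: not wanted.
- yellow_top (a point): Round touch-free sensor disc, yellow with a tiny white centre dot and a thin black rim, 36 mm across, level, its top 48 mm above the work surface. This point is the centre of its top face. Rinse: not wanted.
- cup: White cup, 76 mm wide, 75 mm high, with a handle on its own +y side reaching 61 mm from the axis; origin at the centre of its underside. Stands upright on the drip grid below the tap; loose, leave it there
- green_sensor: The green sensor disc as a fixed part; origin at the centre of its underside, 3 mm below its top
- red_sensor: The red sensor disc as a fixed part; origin at the centre of its underside, 3 mm below its top
- blue_sensor: The blue sensor disc as a fixed part; origin at the centre of its underside, 3 mm below its top
- yellow_sensor: The yellow sensor disc as a fixed part; origin at the centre of its underside, 3 mm below its top
- spare0: White cup, 76 mm wide, 78 mm high, with a handle on its own +y side reaching 61 mm from the axis; origin at the centre of its underside. Clean spare cup standing mouth down in the bamboo tray to the robot's left; loose, leave it there
- spare1: White cup, 76 mm wide, 78 mm high, with a handle on its own +y side reaching 61 mm from the axis; origin at the centre of its underside. Clean spare cup standing mouth down in the bamboo tray to the robot's left; loose, leave it there
- spare2: White cup, 76 mm wide, 78 mm high, with a handle on its own +y side reaching 61 mm from the axis; origin at the centre of its underside. Clean spare cup standing mouth down in the bamboo tray to the robot's left; loose, leave it there
- spare3: White cup, 76 mm wide, 78 mm high, with a handle on its own +y side reaching 61 mm from the axis; origin at the centre of its underside. Clean spare cup standing mouth down in the bamboo tray to the robot's left; loose, leave it there
- tin: Green tea tin with steel lid, 68 mm wide, 100 mm high, on the counter to the robot's right; origin at the centre of its underside. Leave it there
- honey: Amber honey jar, 56 mm wide, 110 mm high, on the counter to the robot's right; origin at the centre of its underside. Leave it there
- spoon: Spoon, 150 mm long, lying along its x on the counter to the robot's right. Leave it there
- tap_outlet (a point): Outlet of the thin steel tap, 160 mm above the work surface, over the cup. The tap's post stands on the console at its x = +85, y = -128 mm, rises to 215 mm above the work surface and bends over to the outlet at x = +47, y = -60 mm. Fixed; keep the hand clear of it

How it is judged:
On the way, in this order (a step that is already met when the one before it is completed fails the run):
1. the guard is pushed fully open (at least 65 of its 70 mm) (value of joint guard above 0.065 m), for 0.2 s.
2. the hand points at the green sensor: within 18 mm of its centre seen from above, fingertips no more than about 5 cm above it, for 1.5 s (horizontal distance between the grasp point and green_top below 0.018 m and z of the grasp point in the frame of green_top below 0.07 m), for 1.5 s.
3. the hand points at the red sensor in the same way for 1.5 s, with the guard still open (horizontal distance between the grasp point and red_top below 0.018 m and z of the grasp point in the frame of red_top below 0.07 m and value of joint guard above 0.063 m), for 1.5 s.
At the end, for the whole second after the job is handed in: The guard is still open (more than 63 of 70 mm), the grasp point between the fingers is more than 12 cm from every sensor, and every cup, tin, jar and spoon is within 2 cm of where it stood (value of joint guard above 0.063 m and distance between the grasp point and green_top above 0.12 m and distance between the grasp point and red_top above 0.12 m and distance between the grasp point and blue_top above 0.12 m and distance between the grasp point and yellow_top above 0.12 m and distance of each of cup, spare0, spare1, spare2, spare3, tin, honey, spoon from where it was at the start of the episode below 0.02 m); the robot touches nothing.
It fails at once if a sensor is touched (more than 0.5 N) (contact force between any of green_sensor, red_sensor, blue_sensor, yellow_sensor and anything else above 0.5 N).
It fails at once if the hand points low over the blue or the yellow sensor (within 18 mm of its centre, fingertips less than about 4 cm above it) ((horizontal distance between the grasp point and blue_top below 0.018 m and z of the grasp point in the frame of blue_top below 0.06 m) or (horizontal distance between the grasp point and yellow_top below 0.018 m and z of the grasp point in the frame of yellow_top below 0.06 m)).
It fails at once if a cup, tin, jar or spoon is moved or lifted by more than 2 cm (distance of any of cup, spare0, spare1, spare2, spare3, tin, honey, spoon from where it was at the start of the episode above 0.02 m).
It also fails if it takes over 69 s, if anything falls off the work surface, if the arm or the gripper's body presses on something with over 40 N, if the wrist force passes 120 N, or if a joint passes its speed limit or range.

## Robot

A 6-joint arm with a two-finger parallel gripper is mounted at the origin on the work surface. World frame = base frame: x ahead of the robot, y to its left, z up, the work surface at z = 0. Lengths are in m, angles in rad, forces in N, time in s.
With the tool pointing down it reaches from about 0.25 to 0.725 m from the base axis. Payload 4 kg.
Tool frame: the origin (TCP) lies midway between the tips of the shut fingers; the grasp point (between the pads) lies 19 mm behind it; z points along the fingers, y is the line along which they close (so a half turn about z gives the same grasp; the last joint's range is limited). The gripper opens to 85 mm and grips with 20 to 120 N. Pads are 22 mm wide; open, the fingers measure 114 mm over their backs; the gripper's body (76 mm by 85 mm) begins 54 mm behind the grasp point. The pads swing forward as they close: fully open they stand 13 mm farther back than shut.
Start: joints at [1.138, 0.241, 0.005, 1.335, 0, 1.571], TCP at [0.21, 0.454, 0.231] pointing down, gripper open.
Joint ranges: [-2.72, 2.72], [-1.05, 1.87], [-1.09, 1.28], [-1.99, 2.15], [-1.42, 1.44], [-3.14, 3.14]. Speed limits (rad/s): [2.79, 2.79, 3.14, 3.14, 3.14, 3.14].

## Interface

Orientations are given as a unit quaternion [x, y, z, w].
In Python, from workcell import bot gives the robot as it stands.
- The arm moves only by the tool play_rows, never from a script. Its argument "moves" is a list of rows, each a list of 3 entries, a list of its own where there are three numbers: the opening, from -1 (shut) to 1 (fully open), then the shift along the tool's x, y, z in cm, then the turn, a rotation vector about the tool's x, y, z in rad. A call has 1 to 12 rows; each row shifts and turns the commanded pose from where the row before left it, along the tool's axes as they then stand; what a row does not reach is not made up. A row lasts 1/12 s, in which the tool goes at most 41.7 mm and 7.16 degrees, less where a joint would pass 70% of its speed; a pose out of reach is approached as far as the arm can. A call is refused whole if a number of a shift passes 4.17 or a number of a turn 0.125, either way. A call with a gripper value outside its range is refused whole. The fingers move at their own pace and stop on an object; the grip force is fixed at half the most. Time passes only in rows, so rows that do not move let the fingers close. It gives the time, the measured TCP pose, the force and the opening at its end, in the units of the state.
- bot.get_obs(): the state, without advancing time (a new reading comes with each control period).
- bot.camera(name): name is "scene" or "top" or "wrist"; returns (picture, depth): 420x560x3 uint8, red, green, blue; 420x560 float32, m along the optical axis (not along the pixel's ray), 0 where there is no reading.
- bot.camera_info(name): a dict with "K" (3x3 intrinsics, pixels), "world_from_camera" (4x4, takes a point from camera to world coordinates); the wrist camera has in their place "T_tool_cam" (4x4, takes a point from camera to tool coordinates, whose origin is the TCP and whose axes are the flange's). Camera axes: x right, y up, looking along -z (the intrinsics and any distortion apply to the point x, -y, -z); pixel columns grow to the right and rows downward; lengths in m; the calibration is good to about 2 mm. A picture is of the moment at which its call begins: read the wrist's pose just before it. camera_info takes no time and is no camera call.
- bot.job_done(): hands the job in, once; it reports no verdict.
The state is a dict: "clock": time; "joint_pos": joint angles; "joint_vel": joint speeds; "tau": joint torques, N m; "eef_pos": TCP position; "tool_rot": TCP orientation; "ft_force": force on the tool from outside, world axes, zero at the start; "ft_torque": the same for the moment, N m; "grip_width": finger opening in m.
Only numpy, scipy, OpenCV 4.12 (cv2) and the standard library are available. Lean on these libraries where they do the work, as an engineer would, in place of code of your own. Each camera call takes 0.05 s, during which the arm holds its last target. There are 200 camera calls.

## Working session

There is one attempt and no reset: what is moved stays moved. The work goes in short steps, Python scripts to look and compute and a tool call to move; the robot and the scene stay as the last step left them, time stands still between calls to the robot, and variables do not carry over. Pictures are saved under pics/ and viewed, on a budget of 10 in all, crops included, one or two more only if the job needs it, and the job is handed in when it is done.

Besides the shell and the picture viewer there is one more tool, called after "Request:" as name(argument=value, ...) on one line, values as JSON. play_rows: Moves the arm, as the interface text tells. Its arguments: {"type":"object","properties":{"moves":{"type":"array"}},"required":["moves"]}

```bash
mkdir -p pics; ls; python3 - <<'E'
from workcell import bot
import cv2,numpy as np
print(bot.get_obs())
for n in ("top","scene"):
    p,d=bot.camera(n); i=bot.camera_info(n); print(n,i)
    cv2.imwrite(f"pics/{n}0.png",p[:,:,::-1]); np.savez(f"pics/{n}0.npz",p=p,d=d,K=i["K"],T=i["world_from_camera"])
E
```

```text
pics
{'clock': 0.0, 'joint_pos': array([1.13802068e+00, 2.41417996e-01, 3.71830822e-03, 1.33518582e+00,
       7.30982063e-06, 1.57081088e+00]), 'joint_vel': array([ 1.32333915e-03,  9.31913897e-04,  6.83081489e-05, -7.39183570e-04,
       -6.86171278e-04,  1.28992151e-03]), 'tau': array([-1.66303878e-03, -3.72321117e+01,  2.52405524e+01,  1.69740699e-02,
        3.51773885e-06,  1.07118274e-05]), 'eef_pos': array([0.20943   , 0.45333191, 0.23040818]), 'tool_rot': array([ 2.14710088e-01,  9.76677269e-01, -1.01944771e-03, -2.27839242e-04]), 'ft_force': array([ 0.00405277, -0.30005734, -0.18014866]), 'ft_torque': array([0.00866804, 0.00687644, 0.00050361]), 'grip_width': 0.08533547450989178}
top {'K': array([[449.47837017,   0.        , 284.40936892],
       [  0.        , 449.47837017, 208.67518751],
       [  0.        ,   0.        ,   1.        ]]), 'world_from_camera': array([[ 0.04824024,  0.97655182, -0.20980808,  0.22613495],
       [-0.9988256 ,  0.04621624, -0.01454203,  0.01537546],
       [-0.0045045 ,  0.21026319,  0.97763444,  1.41745747],
       [ 0.        ,  0.        ,  0.        ,  1.        ]])}
scene {'K': array([[506.40118853,   0.        , 283.31664741],
       [  0.        , 506.40118853, 202.56229637],
       [  0.        ,   0.        ,   1.        ]]), 'world_from_camera': array([[-0.27286448, -0.56029237,  0.78205974,  1.8312625 ],
       [ 0.96182509, -0.14120352,  0.23442282,  0.41385675],
       [-0.02091573,  0.81617034,  0.57743268,  1.0902599 ],
       [ 0.        ,  0.        ,  0.        ,  1.        ]])}
```

View pics/top0.png

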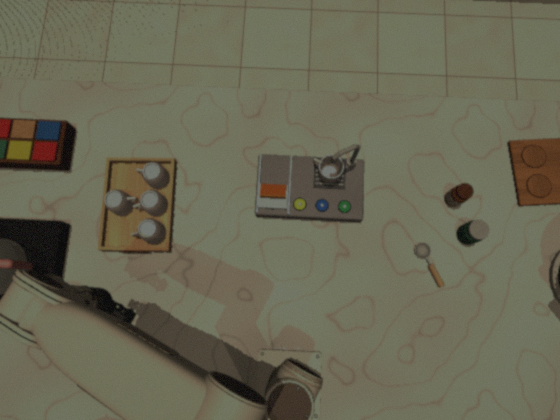

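View pics/scene0.png

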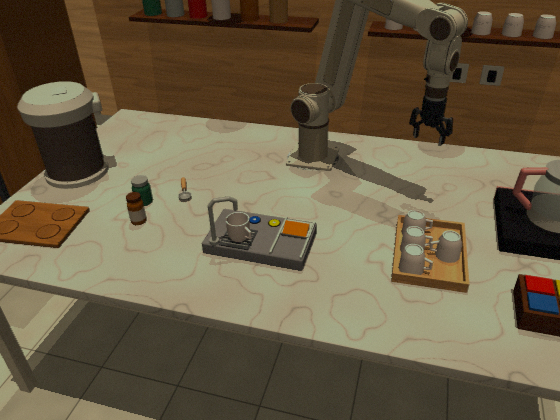

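Top view: yellow disc at (300,204), blue (322,205), green (344,206); orange ridge at (273,190). So green is at y = -110 mm. I'll fit the console pose from those discs.

```bash
cat > h.py <<'E'
import numpy as np,cv2
def ray(K,T,u,v,z):
    d=T[:3,:3]@np.array([(u-K[0,2])/K[0,0],-(v-K[1,2])/K[1,1],-1.]); o=T[:3,3]
    return o+d*(z-o[2])/d[2]
E
python3 - <<'E'
from h import *
f=np.load("pics/top0.npz");p,d,K,T=[f[k] for k in "pdKT"]
hsv=cv2.cvtColor(p,cv2.COLOR_RGB2HSV)
for n,(u,v),lo,hi in (("yellow",(300,204),22,36),("blue",(322,205),95,125),("green",(344,206),45,85),("orange",(273,190),3,16)):
    m=cv2.inRange(hsv,(lo,110,50),(hi,255,255)); w=np.zeros_like(m); w[v-14:v+14,u-18:u+18]=1
    y,x=np.nonzero(m*w); print(n,len(x),x.mean(),y.mean(),x.min(),x.max(),y.min(),y.max(),ray(K,T,x.mean(),y.mean(),.048 if n!="orange" else .066).round(4), np.median(d[y,x]))
    c=(ray(K,T,x.mean(),y.mean(),.048)-T[:3,3])@T[:3,:3]; print(" expected depth",-c[2])
c=cv2.resize(p[145:230,245:375],None,fx=6,fy=6,interpolation=cv2.INTER_CUBIC); cv2.imwrite("pics/crop0.png",np.clip(c[:,:,::-1]*1.6,0,255).astype(np.uint8))
E
```

```text
yellow 105 299.4190476190476 203.77142857142857 294 305 198 209 [ 0.5379 -0.0103  0.048 ] 1.4046326
 expected depth 1.403864915514425
blue 85 321.77647058823527 204.9294117647059 316 327 200 210 [ 0.5375 -0.0802  0.048 ] 1.4037591
 expected depth 1.4027637536501372
green 75 344.0 206.16 339 349 201 211 [ 0.5368 -0.1495  0.048 ] 1.402082
 expected depth 1.401617518482979
orange 344 272.63081395348837 190.25290697674419 260 285 183 197 [0.5728 0.0748 0.066 ] 1.393452
 expected depth 1.4134167490610483
```

View pics/crop0.png

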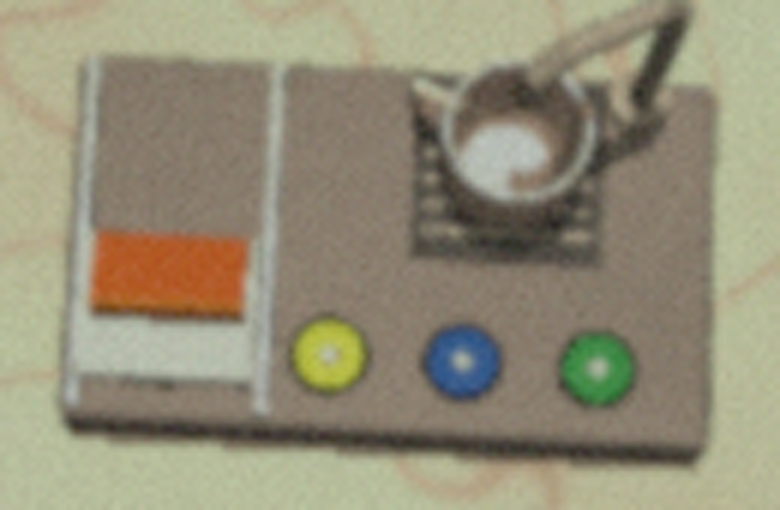

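Disc spacings come out at 69.9 and 69.3 mm (70 expected). Console yaw is about -0.008, and red should be at (0.5386, 0.0747). The guard face is near x≈0.55. Next: align the tool, shut the fingers and approach while staying high.

Request:
play_rows(moves=[[-1,[0,0,0],[0,0,-0.106]],[-1,[0,0,0],[0,0,-0.106]],[-1,[0,0,0],[0,0,-0.106]],[-1,[0,0,0],[0,0,-0.107]],[-1,[0,-3,0],[0,0,0]],[-1,[0,-3,0],[0,0,0]],[-1,[0,-3,0],[0,0,0]],[-1,[-2,-3,0],[0,0,0]],[-1,[-2,-3,0],[0,0,0]],[-1,[-2,-3,0],[0,0,0]],[-1,[-2,-3,0],[0,0,0]],[-1,[0,0,0],[0,0,0]]])

```text
clock: 1.1
eef_pos: [0.2901, 0.2386, 0.2311]
tool_rot: [0.008, 1.0, -0.001, 0.0]
ft_force: [-0.2, 0.2, 0.4]
grip_width: -0.0001
```

Request:
play_rows(moves=[[-1,[-2.2,-1.6,0],[0,0,0]],[-1,[-2.2,-1.6,0],[0,0,0]],[-1,[-2.2,-1.6,0],[0,0,0]],[-1,[-2.2,-1.6,0],[0,0,0]],[-1,[-2.2,-1.6,0],[0,0,0]],[-1,[-2.2,-1.6,0],[0,0,0]],[-1,[-2.2,-1.6,0],[0,0,0]],[-1,[-2.2,-1.6,0],[0,0,0]],[-1,[-2.2,-1.6,0],[0,0,0]],[-1,[-2.2,-1.6,0],[0,0,0]],[-1,[0,0,0],[0,0,0]],[-1,[0,0,0],[0,0,0]]])

```text
clock: 2.1
eef_pos: [0.5071, 0.0811, 0.2303]
tool_rot: [0.005, 1.0, -0.0, -0.001]
ft_force: [0.4, 0.1, -0.2]
grip_width: 0.0003
```

```bash
python3 - <<'E'
from workcell import bot
from h import *
from scipy.spatial.transform import Rotation as R
o=bot.get_obs(); p,d=bot.camera("wrist"); i=bot.camera_info("wrist")
W=np.eye(4);W[:3,:3]=R.from_quat(o["tool_rot"]).as_matrix();W[:3,3]=o["eef_pos"]
T=W@i["T_tool_cam"]; np.savez("pics/w1.npz",p=p,d=d,K=i["K"],T=T)
cv2.imwrite("pics/w1.png",p[:,:,::-1]); print(o["eef_pos"],o["tool_rot"],T.round(3),i)
E
```

```text
[0.50712237 0.08109529 0.2302779 ] [ 4.89786330e-03  9.99987524e-01 -7.46545469e-07 -9.80966807e-04] [[ 0.01  -0.965 -0.263  0.44 ]
 [ 1.     0.01   0.002  0.082]
 [ 0.001 -0.263  0.965  0.372]
 [ 0.     0.     0.     1.   ]] {'K': array([[326.54126132,   0.        , 279.39743458],
       [  0.        , 326.54126132, 210.25680494],
       [  0.        ,   0.        ,   1.        ]]), 'T_tool_cam': array([[ 3.89367904e-05,  9.64318169e-01,  2.64746044e-01,
         6.74497753e-02],
       [ 9.99999433e-01,  2.44161947e-04, -1.03641424e-03,
         7.86531498e-05],
       [-1.06407399e-03,  2.64745935e-01, -9.64317613e-01,
        -1.41788986e-01],
       [ 0.00000000e+00,  0.00000000e+00,  0.00000000e+00,
         1.00000000e+00]])}
```

View pics/w1.png

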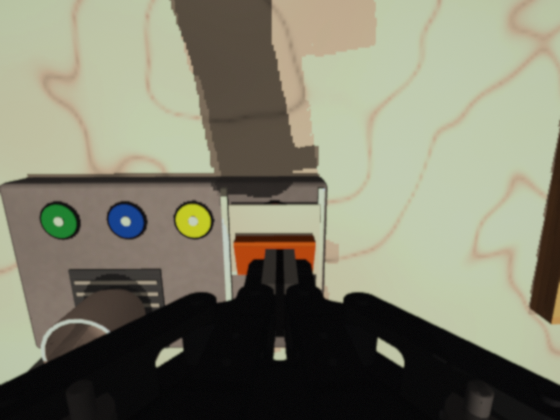

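Wrist view: dots at green (58,222), blue (126,220) and yellow (193,221). The ridge face is the dark band, rows 234–241, centred near column 275.

```bash
python3 - <<'E'
from h import *
f=np.load("pics/w1.npz");K,T=f["K"],f["T"]
P={n:ray(K,T,u,v,z).round(4) for n,u,v,z in (("g",58,222,.048),("b",126,220,.048),("y",193,221,.048),("facetopL",235,241,.076),("facetopR",315,241,.076),("facebotL",235,234.5,.056),("facebotR",315,234.5,.056))}
for k in P: print(k,P[k])
E
```

```text
g [ 0.5386 -0.1487  0.048 ]
b [ 0.5371 -0.0778  0.048 ]
y [ 0.5389 -0.0085  0.048 ]
facetopL [0.551  0.0382 0.076 ]
facetopR [0.5517 0.1154 0.076 ]
facebotL [0.5514 0.0356 0.056 ]
facebotR [0.5522 0.1175 0.056 ]
```

The two cameras agree within 2 mm: face at x≈0.5515, y≈0.076. Descending in front of the ridge.

Request:
play_rows(moves=[[-1,[-0.3,-0.5,2],[0,0,0]],[-1,[0,0,2],[0,0,0]],[-1,[0,0,2],[0,0,0]],[-1,[0,0,2],[0,0,0]],[-1,[0,0,2],[0,0,0]],[-1,[0,0,2],[0,0,0]],[-1,[0,0,2],[0,0,0]],[-1,[0,0,1.5],[0,0,0]],[-1,[0,0,0.8],[0,0,0]],[-1,[0,0,0.4],[0,0,0]],[-1,[0,0,0],[0,0,0]],[-1,[0,0,0],[0,0,0]]])

```text
clock: 3.15
eef_pos: [0.5101, 0.077, 0.0651]
tool_rot: [0.004, 1.0, 0.0, 0.001]
ft_force: [0.3, -0.7, 0.6]
grip_width: 0.0004
```

Request:
play_rows(moves=[[-1,[0,0,0.3],[0,0,0]],[-1,[-0.6,0,0],[0,0,0]],[-1,[-0.6,0,0],[0,0,0]],[-1,[-0.6,0,0],[0,0,0]],[-1,[-0.6,0,0],[0,0,0]],[-1,[-0.6,0,0],[0,0,0]],[-1,[-0.6,0,0],[0,0,0]],[-1,[-0.6,0,0],[0,0,0]],[-1,[-0.6,0,0],[0,0,0]],[-1,[-0.6,0,0],[0,0,0]],[-1,[-0.6,0,0],[0,0,0]],[-1,[0,0,0],[0,0,0]]])

```text
clock: 4.15
eef_pos: [0.5713, 0.076, 0.0612]
tool_rot: [0.004, 1.0, -0.0, 0.001]
ft_force: [0.1, 0.8, -0.8]
grip_width: -0.0001
```

Request:
play_rows(moves=[[-1,[-0.4,0,0],[0,0,0]],[-1,[-0.4,0,0],[0,0,0]],[-1,[-0.4,0,0],[0,0,0]],[-1,[-0.4,0,0],[0,0,0]],[-1,[-0.4,0,0],[0,0,0]],[-1,[-0.3,0,0],[0,0,0]],[-1,[-0.2,0,0],[0,0,0]]])

```text
clock: 4.73
eef_pos: [0.5951, 0.0759, 0.0611]
tool_rot: [0.004, 1.0, 0.0, -0.0]
ft_force: [-2.4, 1.4, -0.2]
grip_width: -0.0001
```

Request:
play_rows(moves=[[-1,[-0.2,0,0],[0,0,0]],[-1,[-0.2,0,0],[0,0,0]]])

```text
clock: 4.9
eef_pos: [0.5988, 0.0758, 0.0611]
tool_rot: [0.004, 1.0, -0.0, -0.0]
ft_force: [-2.0, -0.1, -0.7]
grip_width: -0.0001
```

Request:
play_rows(moves=[[-1,[-0.2,0,0],[0,0,0]],[-1,[-0.1,0,0],[0,0,0]]])

```text
clock: 5.07
eef_pos: [0.6019, 0.0758, 0.0612]
tool_rot: [0.004, 1.0, 0.0, -0.0]
ft_force: [-1.7, 0.5, -1.6]
grip_width: 0.0
```

Request:
play_rows(moves=[[-1,[-0.1,0,0],[0,0,0]],[-1,[-0.1,0,0],[0,0,0]]])

```text
clock: 5.23
eef_pos: [0.6028, 0.0758, 0.0612]
tool_rot: [0.004, 1.0, 0.0, -0.001]
ft_force: [-6.2, 0.5, 2.0]
grip_width: -0.0
```

The force jumps to 6 N at x≈0.603, where the stop should be. I'll hold briefly, back off and lift.

Request:
play_rows(moves=[[-1,[-0.1,0,0],[0,0,0]],[-1,[0,0,0],[0,0,0]],[-1,[0,0,0],[0,0,0]],[-1,[0,0,0],[0,0,0]],[-1,[0.7,0,0],[0,0,0]],[-1,[0.7,0,0],[0,0,0]],[-1,[0,0,-2],[0,0,0]],[-1,[0,0,-2.5],[0,0,0]],[-1,[1.5,0,-2.5],[0,0,0]],[-1,[2,0,-2.5],[0,0,0]],[-1,[2,0,-2.5],[0,0,0]],[-1,[0,0,0],[0,0,0]]])

```text
clock: 6.23
eef_pos: [0.536, 0.0767, 0.1875]
tool_rot: [0.004, 1.0, 0.001, 0.005]
ft_force: [0.6, 0.1, 0.6]
grip_width: 0.0002
```

```bash
python3 - <<'E'
from workcell import bot
from h import *
from scipy.spatial.transform import Rotation as R
o=bot.get_obs(); p,d=bot.camera("wrist"); i=bot.camera_info("wrist")
W=np.eye(4);W[:3,:3]=R.from_quat(o["tool_rot"]).as_matrix();W[:3,3]=o["eef_pos"]
T=W@i["T_tool_cam"]; np.savez("pics/w2.npz",p=p,d=d,K=i["K"],T=T)
cv2.imwrite("pics/w2.png",p[:,:,::-1]); print(o["eef_pos"],o["tool_rot"])
E
```

```text
[0.53603852 0.07672471 0.1874709 ] [3.70493727e-03 9.99982762e-01 6.54886808e-04 4.50785496e-03]
```

View pics/w2.png

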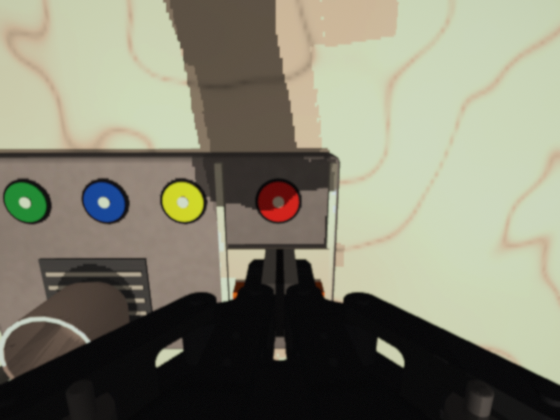

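Red is exposed, with its dot at (278,202). The plate's near edge is at row ~246. Green is at (25,203), blue (103,202) and yellow (182,202).

```bash
python3 - <<'E'
from h import *
f=np.load("pics/w2.npz");K,T=f["K"],f["T"]
for n,u,v,z in (("g",25,203,.048),("b",103,202,.048),("y",182,202,.048),("r",278,202,.048),("edge",278,247,.056)): print(n,ray(K,T,u,v,z).round(4))
E
```

```text
g [ 0.5386 -0.1482  0.048 ]
b [ 0.5382 -0.079   0.048 ]
y [ 0.5388 -0.0091  0.048 ]
r [0.5395 0.076  0.048 ]
edge [0.5791 0.0757 0.056 ]
```

```bash
python3 - <<'E'
from h import *
f=np.load("pics/w2.npz");K,T,p=f["K"],f["T"],f["p"]
for v in range(238,256): print(v,p[v,238:255].mean(0).round(),p[v,305:322].mean(0).round(),ray(K,T,245,v,.056)[0].round(4))
E
```

```text
238 [124. 112. 102.] [124. 111. 101.] 0.5702
239 [125. 112. 102.] [123. 111. 101.] 0.5712
240 [125. 112. 103.] [123. 111. 101.] 0.5721
241 [125. 112. 102.] [123. 111. 101.] 0.5731
242 [120. 108.  99.] [118. 106.  97.] 0.574
243 [104.  94.  85.] [101.  90.  82.] 0.575
244 [76. 69. 62.] [72. 64. 59.] 0.5759
245 [57. 51. 47.] [53. 48. 44.] 0.5769
246 [54. 48. 44.] [53. 48. 44.] 0.5778
247 [63. 57. 50.] [66. 60. 52.] 0.5788
248 [95. 88. 74.] [101.  95.  79.] 0.5798
249 [147. 140. 117.] [152. 147. 122.] 0.5807
250 [189. 183. 154.] [191. 186. 157.] 0.5817
251 [205. 198. 168.] [205. 201. 170.] 0.5827
252 [207. 200. 170.] [207. 202. 172.] 0.5836
253 [207. 200. 170.] [207. 202. 172.] 0.5846
254 [207. 200. 170.] [207. 202. 172.] 0.5856
255 [207. 200. 170.] [207. 202. 172.] 0.5866
```

Plate edge is at x≈0.5805, about 41.5 mm past red, so the guard is roughly 69.5 mm open. Now to green at (0.538, -0.149), staying high over yellow and blue.

Request:
play_rows(moves=[[-1,[-0.1,-2.25,0],[0,0,0]],[-1,[-0.1,-2.25,0],[0,0,0]],[-1,[-0.1,-2.25,0],[0,0,0]],[-1,[-0.1,-2.25,0],[0,0,0]],[-1,[0,-2.25,0],[0,0,0]],[-1,[0,-2.25,0],[0,0,0]],[-1,[0,-2.25,0],[0,0,0]],[-1,[0,-2.25,0],[0,0,0]],[-1,[0,-2.25,0],[0,0,0]],[-1,[0,-2.25,0],[0,0,0]],[-1,[0,0,0],[0,0,0]],[-1,[0,0,0],[0,0,0]]])

```text
clock: 7.28
eef_pos: [0.538, -0.1499, 0.1802]
tool_rot: [0.005, 1.0, 0.0, -0.0]
ft_force: [-0.2, 0.7, 0.3]
grip_width: -0.0001
```

Now down 10.7 cm to z≈0.073, then hold.

Request:
play_rows(moves=[[-1,[0,0.1,1.5],[0,0,0]],[-1,[0,0,1.5],[0,0,0]],[-1,[0,0,1.5],[0,0,0]],[-1,[0,0,1.5],[0,0,0]],[-1,[0,0,1.5],[0,0,0]],[-1,[0,0,1.5],[0,0,0]],[-1,[0,0,1.0],[0,0,0]],[-1,[0,0,0.5],[0,0,0]],[-1,[0,0,0.2],[0,0,0]],[-1,[0,0,0],[0,0,0]],[-1,[0,0,0],[0,0,0]],[-1,[0,0,0],[0,0,0]]])

```text
clock: 8.28
eef_pos: [0.5388, -0.1478, 0.0753]
tool_rot: [0.004, 1.0, -0.0, 0.001]
ft_force: [-0.3, -0.2, -0.4]
grip_width: -0.0001
```

Request:
play_rows(moves=[[-1,[0,0,0],[0,0,0]],[-1,[0,0,0],[0,0,0]],[-1,[0,0,0],[0,0,0]],[-1,[0,0,0],[0,0,0]],[-1,[0,0,0],[0,0,0]],[-1,[0,0,0],[0,0,0]],[-1,[0,0,0],[0,0,0]],[-1,[0,0,0],[0,0,0]],[-1,[0,0,0],[0,0,0]],[-1,[0,0,0],[0,0,0]],[-1,[0,0,0],[0,0,0]],[-1,[0,0,0],[0,0,0]]])

```text
clock: 9.28
eef_pos: [0.538, -0.1477, 0.0743]
tool_rot: [0.004, 1.0, 0.0, -0.0]
ft_force: [0.0, 0.4, -0.3]
grip_width: -0.0002
```

Request:
play_rows(moves=[[-1,[0,0,0],[0,0,0]],[-1,[0,0,0],[0,0,0]],[-1,[0,0,0],[0,0,0]],[-1,[0,0,0],[0,0,0]],[-1,[0,0,0],[0,0,0]],[-1,[0,0,0],[0,0,0]],[-1,[0,0,0],[0,0,0]],[-1,[0,0,0],[0,0,0]],[-1,[0,0,0],[0,0,0]],[-1,[0,0,0],[0,0,0]],[-1,[0,0,0],[0,0,0]],[-1,[0,0,0],[0,0,0]]])

```text
clock: 10.28
eef_pos: [0.538, -0.1477, 0.0743]
tool_rot: [0.004, 1.0, -0.0, 0.0]
ft_force: [-0.1, -0.1, -0.1]
grip_width: 0.0001
```

Held for over 2 s, 26 mm above green. Next: lift, go back to red and descend. The final x target is 0.539, clear of the plate edge at 0.58.

Request:
play_rows(moves=[[-1,[0,0,-2.5],[0,0,0]],[-1,[0,0,-2.5],[0,0,0]],[-1,[0,0,-2.5],[0,0,0]],[-1,[0,0,-2.5],[0,0,0]],[-1,[0,2.8,0],[0,0,0]],[-1,[0,2.8,0],[0,0,0]],[-1,[0,2.8,0],[0,0,0]],[-1,[0,2.8,0],[0,0,0]],[-1,[0,2.8,0],[0,0,0]],[-1,[0,2.8,0],[0,0,0]],[-1,[0,2.8,0],[0,0,0]],[-1,[0,2.8,0],[0,0,0]]])

```text
clock: 11.28
eef_pos: [0.5396, 0.0776, 0.1744]
tool_rot: [0.004, 1.0, 0.0, 0.0]
ft_force: [0.3, -0.5, -0.9]
grip_width: -0.0005
```

Request:
play_rows(moves=[[-1,[0,0,0],[0,0,0]],[-1,[0,0,0],[0,0,0]]])

```text
clock: 11.45
eef_pos: [0.5396, 0.0777, 0.1742]
tool_rot: [0.002, 1.0, -0.0, -0.0]
ft_force: [0.0, 0.1, 0.1]
grip_width: 0.0
```

Request:
play_rows(moves=[[-1,[0.1,-0.2,1.5],[0,0,0]],[-1,[0,0,1.5],[0,0,0]],[-1,[0,0,1.5],[0,0,0]],[-1,[0,0,1.5],[0,0,0]],[-1,[0,0,1.5],[0,0,0]],[-1,[0,0,1.5],[0,0,0]],[-1,[0,0,0.7],[0,0,0]],[-1,[0,0,0.3],[0,0,0]],[-1,[0,0,0],[0,0,0]],[-1,[0,0,0],[0,0,0]],[-1,[0,0,0],[0,0,0]],[-1,[0,0,0],[0,0,0]]])

```text
clock: 12.45
eef_pos: [0.5395, 0.0743, 0.0753]
tool_rot: [0.004, 1.0, 0.0, 0.001]
ft_force: [-0.2, -0.1, 1.0]
grip_width: 0.0001
```

Request:
play_rows(moves=[[-1,[0,0,0],[0,0,0]],[-1,[0,0,0],[0,0,0]],[-1,[0,0,0],[0,0,0]],[-1,[0,0,0],[0,0,0]],[-1,[0,0,0],[0,0,0]],[-1,[0,0,0],[0,0,0]],[-1,[0,0,0],[0,0,0]],[-1,[0,0,0],[0,0,0]],[-1,[0,0,0],[0,0,0]],[-1,[0,0,0],[0,0,0]],[-1,[0,0,0],[0,0,0]],[-1,[0,0,0],[0,0,0]]])

```text
clock: 13.45
eef_pos: [0.5387, 0.0743, 0.0743]
tool_rot: [0.004, 1.0, 0.0, -0.0]
ft_force: [0.6, 0.0, -0.6]
grip_width: -0.0
```

Request:
play_rows(moves=[[-1,[0,0,0],[0,0,0]],[-1,[0,0,0],[0,0,0]],[-1,[0,0,0],[0,0,0]],[-1,[0,0,0],[0,0,0]],[-1,[0,0,0],[0,0,0]],[-1,[0,0,0],[0,0,0]],[-1,[0,0,0],[0,0,0]],[-1,[0,0,0],[0,0,0]],[-1,[0,0,0],[0,0,0]],[-1,[0,0,0],[0,0,0]],[-1,[0,0,0],[0,0,0]],[-1,[0,0,0],[0,0,0]]])

```text
clock: 14.45
eef_pos: [0.5388, 0.0743, 0.0743]
tool_rot: [0.004, 1.0, -0.0, 0.0]
ft_force: [0.0, -0.2, 0.1]
grip_width: 0.0
```

Held over red for more than 2 s. Now lift and withdraw toward the base.

Request:
play_rows(moves=[[-1,[0,0,-2.5],[0,0,0]],[-1,[0,0,-2.5],[0,0,0]],[-1,[0,0,-2.5],[0,0,0]],[-1,[1,0,-2.5],[0,0,0]],[-1,[2.5,0,-1.5],[0,0,0]],[-1,[2.5,0,-1.5],[0,0,0]],[-1,[2.5,0,-1.5],[0,0,0]],[-1,[2.5,0,0],[0,0,0]],[-1,[2.5,0,0],[0,0,0]],[-1,[2.5,0,0],[0,0,0]],[-1,[2,0,0],[0,0,0]],[-1,[0,0,0],[0,0,0]]])

```text
clock: 15.45
eef_pos: [0.3549, 0.0754, 0.2193]
tool_rot: [0.004, 1.0, -0.0, -0.001]
ft_force: [-1.1, 0.8, -0.9]
grip_width: -0.0002
```

Request:
play_rows(moves=[[-1,[0,0,0],[0,0,0]],[-1,[0,0,0],[0,0,0]],[-1,[0,0,0],[0,0,0]],[-1,[0,0,0],[0,0,0]]])

```text
clock: 15.78
eef_pos: [0.3596, 0.0758, 0.2193]
tool_rot: [0.004, 1.0, -0.0, 0.0]
ft_force: [-0.8, -0.2, -0.6]
grip_width: -0.0003
```

```bash
python3 - <<'E'
from workcell import bot
import cv2
print(bot.get_obs()["eef_pos"])
p,d=bot.camera("scene"); cv2.imwrite("pics/scene1.png",p[:,:,::-1])
E
```

```text
[0.35959377 0.075752   0.219253  ]
```

View pics/scene1.png

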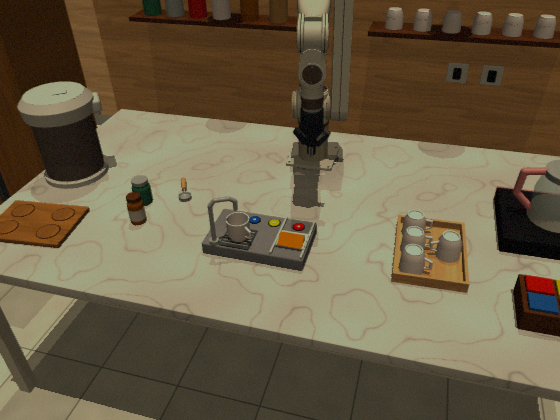

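The final scene view shows the guard open with its ridge at (291,240) and red exposed at (298,227). The cups, tin, jar and spoon are at the same pixels as before. The hand is about 25 cm from the nearest sensor.

```bash
python3 -c "
from workcell import bot
print(bot.job_done())"
```

```text
the job is handed in; nothing more can be done
None
```

I pushed the guard back to its stop, pointed at green and then at red, drew the hand away and handed the job in at about 16 s. No verdict is reported.

- **Guard:** the push force rose to about 6 N at the stop. The wrist camera then put the plate edge about 41.5 mm past red, where 42 mm means fully open. My first reading of that edge gave 39.6 mm, because I had taken the plate's dark front face for its top edge; a pixel profile corrected it.
- **Pointing:** I held each of green and red for just over 2 s, with the fingertips 26 mm above the disc. They were within about 2 mm of the measured centre, and there was no sign of contact.
- **Final state:** the last picture shows the guard open, with the cups, tin, jar and spoon where they started. I compared those by eye only. The hand was about 25 cm from the nearest sensor.

The top and wrist cameras agreed on the disc positions to about 2 mm.

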